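# Truck back in its box, door latched

## Task

Put the steel toy truck back in the white box: set it down gently on its wheels, wholly inside and clear of the doorway. Then push the box's door shut, gently and without slamming it (never more than 22 N on the door), until its sprung tongue has ridden over the strike and snapped in behind it, so that the door stays shut when let go. Leave the other toys where they are.

Things in the scene. Friction and masses are not known exactly. Their poses are not given: they have to be found in the camera images.
- truck_mid (a point): Centre of the bare-steel toy truck, half-way up (27.5 mm above the bottom of its wheels). x points to its nose (cab), z up. 95 mm long, 44 mm wide, 55 mm tall, 0.18 to 0.35 kg. To grip: the flat sides of its load body, 44 mm apart, from 45 mm behind to 15 mm ahead of this point, 19 to 55 mm above the wheels' bottom. The wheels do not turn.
- truck_nose (a point): The truck's foremost point, on its centre line, 27.5 mm above the wheels' bottom.
- truck_tail (a point): The truck's rearmost point, on its centre line, 27.5 mm above the wheels' bottom.
- bin: The white plastic toy box, fixed to the bench, open at the top, 190 mm deep (x), 184 mm wide (y), 80 mm high. Origin: centre of its underside; x points to its back wall, the doorway faces -x, y to the left seen from the robot. Walls 10 mm thick; inner floor 8 mm above the bench. Inside: y -82 to 82 mm, x -55 mm (just clear of the shut door, however the keeper sits) to 85 mm.
- door_hinge (a point): On the upright hinge axis of the box's door, at the left end of the doorway (73 mm in front of the box's centre, 84 mm to its left), 41 mm above the bench, in the middle of the door's thickness. Its axes turn with the door: -y points along the door to the free edge, -x is the outward normal of its outer face.
- door_edge (a point): Middle of the free upright edge of the door, on its outer face, 150 mm along the door from the hinge axis, 41 mm above the bench. The door is white plastic, 12 mm thick (outer face 6 mm outside the hinge axis), 150 mm long, its lower edge 10 mm and upper edge 72 mm above the bench.
- door (a joint): Door angle in rad: 0 is in line with the box's front, it grows as the free edge swings out towards the robot. Starts ajar, stays where left (light hinge friction). The steel keeper at the right of the doorway is screwed on by hand, up to 12 mm farther in or out than nominal, so the door latches and meets its hard stop anywhere from -0.09 to 0.09 rad; past the stop the force rises steeply.
- tongue (a joint): How far the sprung steel tongue in the door's free edge is pressed back, m. A wedge 16 mm high, 12 mm proud, inner side sloped 45 degrees. Ajar: 0. Riding over the strike it goes back to 0.006, taking 6 rising to 9-13 N of push on the door 120 mm from the hinge, over 8 mm of travel; then it snaps out into the keeper's pocket (reads 0.0025); the stop follows. Let go early, it springs back.
There are look-alikes about, which are no part of the job. What is shaped like the part that bears truck_mid but purple is not meant.

How it is judged:
On the way, in this order (a step that is already met when the one before it is completed fails the run):
1. the truck stands on its wheels wholly inside the box, clear of the doorway, released (x of each of truck_nose, truck_tail in the frame of bin above -0.055 m and x of truck_mid in the frame of bin below 0.08 m and y of truck_mid in the frame of bin between -0.08 and 0.08 m and z of truck_mid in the frame of bin below 0.042 m and angle between truck_mid's own z axis and vertical below 0.15 rad and contact force between the fingers and truck below 0.05 N and linear speed of truck below 0.03 m/s), for 0.2 s.
2. the door is latched: let go, it stays shut with the tongue snapped out into the keeper's pocket, the truck still inside (value of joint tongue between 0.0012 and 0.0042 m and value of joint door below 0.11 rad and contact force between each of the fingers, the arm and door below 0.05 N and x of each of truck_nose, truck_tail in the frame of bin above -0.055 m and x of truck_mid in the frame of bin below 0.08 m and y of truck_mid in the frame of bin between -0.08 and 0.08 m and z of truck_mid in the frame of bin below 0.042 m and angle between truck_mid's own z axis and vertical below 0.15 rad), for 0.2 s.
At the end, for the whole second after the job is handed in: The door, let go, stays shut (below 0.11 rad) and still, its tongue snapped out into the keeper's pocket (pressed back 1.2 to 4.2 mm: neither in the open nor up on the strike); the truck stands upright (within 0.15 rad), at rest and released on the box's floor, nose and tail clear of the door (all of step 2 and contact force between the fingers and truck below 0.05 N and linear speed of truck below 0.03 m/s and linear speed of door below 0.02 m/s); the robot touches nothing.
It fails at once if the door is pushed with more than 22 N (contact force between any of the fingers, the arm and door above 22 N).
It fails at once if the door is slammed (swings shut faster than 2.5 rad/s) (velocity of joint door below -2.5 rad/s).
It fails at once if the truck is dropped into the box (falls free at more than 0.6 m/s, from over 20 mm) (x of truck_mid in the frame of bin between -0.1 and 0.1 m and y of truck_mid in the frame of bin between -0.1 and 0.1 m and linear speed of truck above 0.6 m/s and contact force between the fingers and truck below 0.05 N).
It fails at once if another toy is moved by more than 20 mm (distance of any of cube, cup, rod, arch, doll, hoop from where it was at the start of the episode above 0.02 m).
It also fails if it takes over 53 s, if anything falls off the work surface, if the arm or the gripper's body presses on something with over 40 N, if the wrist force passes 120 N, or if a joint passes its speed limit or range.

## Robot

A 6-joint arm with a two-finger parallel gripper is mounted at the origin on the work surface. World frame = base frame: x ahead of the robot, y to its left, z up, the work surface at z = 0. Lengths are in m, angles in rad, forces in N, time in s.
With the tool pointing down it reaches from about 0.35 to 0.725 m from the base axis. Payload 4.3 kg.
Tool frame: the origin (TCP) lies at the very end of the fingers, on their centre line; the grasp point (between the pads) lies 19 mm behind it (arm.hold_point_z is the distance from the TCP to the grasp point, in m); z points along the fingers, y is the direction in which the jaws open and shut (so a half turn about z gives the same grasp; the last joint's range is limited). The gripper opens to 85 mm and grips with 20 to 120 N. Pads are 22 mm wide; open, the fingers measure 114 mm over their backs; the gripper's body (76 mm by 85 mm) begins 54 mm behind the grasp point. The pads swing forward as they close: fully open they stand 13 mm farther back than shut.
Start: joints at [-1.221, 0.377, 0.081, 1.274, 0, 1.46], TCP at [0.255, -0.515, 0.231] pointing down, gripper open.
Joint ranges: [-2.72, 2.72], [-0.84, 1.66], [-1.02, 1.22], [-1.77, 2.12], [-1.37, 1.28], [-3.14, 3.14]. Speed limits (rad/s): [2.57, 2.57, 3.14, 3.14, 3.14, 3.14].

## Interface

Orientations are given as a 3x3 rotation matrix whose columns are the frame's x, y, z axes.
In Python, from bench import arm gives the robot as it stands. The module is installed in compiled form; this text tells all that it offers.
- The arm moves only by the tool carry_out, never from a script. Its argument "motion" is a list of rows, each an object of numbers: "dx", "dy", "dz": the shift along the tool's x, y, z in units of 50 mm (1.0 is 50 mm); "roll": the turn about the tool's z in units of 5 degrees (1.0 is 5 degrees). A call has 1 to 5 rows; each row shifts and turns the pose as measured when the row begins, along the tool's axes as they then stand; what a row does not reach is not made up. A row lasts 1/10 s, in which the tool goes at most 50 mm and 8.59 degrees, less where a joint would pass 70% of its speed; a pose out of reach is approached as far as the arm can. A call is refused whole if a number of a shift passes 1 or a number of a turn 1, either way. A call with a gripper value outside its range is refused whole. "fingers" is the opening in per cent of the stroke, from 0 (shut) to 100 (fully open), set as the call begins (left out, the last holds). The fingers move at their own pace and stop on an object; "grip_force" is the grip in N (left out, the last holds). Time passes only in rows, so rows that do not move let the fingers close. It gives the time, the measured TCP pose, the force and the opening at its end, in the units of the state.
- arm.get_obs(): the state, without advancing time (a new reading comes with each control period).
- arm.capture(name): name is "side" or "top"; returns a dict with "color" (400x640x3 uint8, red, green, blue), "z_map" (400x640 float32, m along the optical axis (not along the pixel's ray), 0 where there is no reading), "camera_matrix" (3x3 intrinsics, pixels), "k1" (the pictures are not rectified: a ray, as slopes to the right and down, at radius r is drawn at 1 + k1 r^2 times it, then the intrinsics apply), "R" (3x3) and "t" (3): a world point X has camera coordinates R X + t. Camera axes: x right, y down, z forward; pixel columns grow to the right and rows downward; lengths in m; the calibration is good to about 2 mm. A picture is of the moment at which its call begins.
- arm.hand_in(): hands the job in, once; it reports no verdict.
The state is a dict: "time_s": time; "joints": joint angles; "qvel": joint speeds; "joint_torque": joint torques, N m; "tcp_pos": TCP position; "tool_rot": TCP orientation; "ft_force": force on the tool from outside, world axes, zero at the start; "ft_torque": the same for the moment, N m; "opening": finger opening in m.
Only numpy, scipy, OpenCV 4.12 (cv2) and the standard library are available. Lean on these libraries where they do the work, as an engineer would, in place of code of your own. Each camera call takes 0.05 s, during which the arm holds its last target.

## Working session

There is one attempt and no reset: what is moved stays moved. The work goes in short steps, Python scripts to look and compute and a tool call to move; the robot and the scene stay as the last step left them, time stands still between calls to the robot, and variables do not carry over. Pictures are saved under pics/ and viewed, and the job is handed in when it is done.

Besides the shell and the picture viewer there is one more tool, called as a command line: name --argument value ..., lists and objects as JSON in quotes. carry_out: Moves the arm, as the interface text tells. Its arguments: {"type":"object","properties":{"motion":{"type":"array"},"fingers":{"type":"number"},"grip_force":{"type":"number"}},"required":["motion"]}

```bash
mkdir -p pics; cat > h.py <<'E'
import numpy as np, cv2
from bench import arm
def snap(tag):
    out={}
    for n in("top","side"):
        c=arm.capture(n); out[n]=c
        cv2.imwrite(f"pics/{tag}_{n}.png",c["color"][:,:,::-1])
        np.savez(f"pics/{tag}_{n}.npz",**c)
    return out
def load(tag,n): return dict(np.load(f"pics/{tag}_{n}.npz"))
def world(c):
    K=c["camera_matrix"];h,w=c["z_map"].shape
    u,v=np.meshgrid(np.arange(w),np.arange(h))
    p=np.stack([u,v],-1).reshape(-1,1,2).astype(float)
    n=cv2.undistortPoints(p,K,np.array([float(c["k1"]),0,0,0,0])).reshape(h,w,2)
    z=c["z_map"]; P=np.dstack([n[...,0]*z,n[...,1]*z,z])
    W=(P-c["t"])@c["R"]; W[z==0]=np.nan
    return W
E
python3 - <<'E'
from h import *
s=snap("a")
for n in s: print(n,s[n]["t"],s[n]["R"].round(3).tolist(),s[n]["k1"])
o=arm.get_obs();print(o["time_s"],o["tcp_pos"],o["tool_rot"],o["opening"],o["ft_force"])
E
```

```text
top [-0.03373338  0.53412699  0.93752613] [[-0.011, -1.0, -0.003], [-0.994, 0.011, -0.106], [0.106, 0.002, -0.994]] -0.028625897037114285
side [0.50556409 0.10416997 0.86658103] [[-0.997, -0.071, 0.024], [-0.06, 0.551, -0.832], [0.046, -0.832, -0.554]] -0.031350938827034706
0.1 [ 0.25495895 -0.51470641  0.23044075] [[ 8.96155661e-01  4.43739395e-01 -6.17413558e-04]
 [ 4.43739758e-01 -8.96153898e-01  1.79408565e-03]
 [ 2.42808915e-04 -1.88175095e-03 -9.99998200e-01]] 0.08547437093024904 [ 0.23750497  0.35745735 -0.3413583 ]
```

View pics/a_top.png

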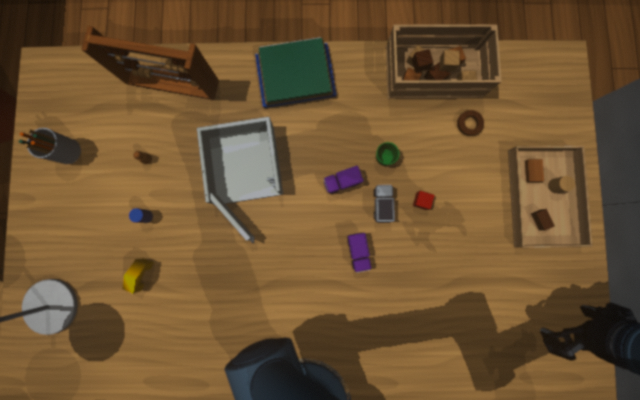

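View pics/a_side.png

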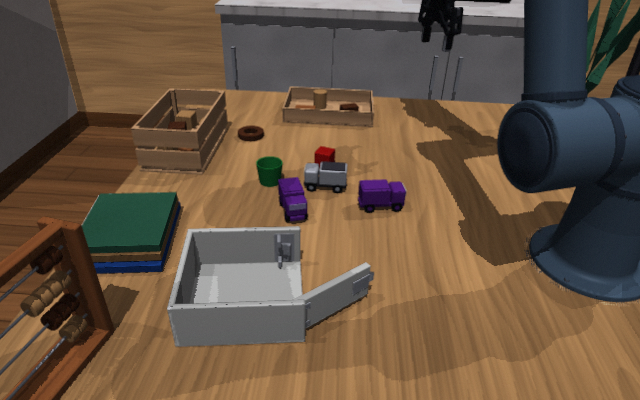

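The top view shows the steel truck at about (385,204) with its cab towards the top (+x). The box is around (240,160), and its door runs from the hinge at (211,197) to the free edge at (251,238). The green cup, the red cube and the purple trucks stand near the truck.

```bash
python3 - <<'E'
from h import *
c=load("a","top");W=world(c)
P=W.reshape(-1,3)
im=c["color"]
# truck points
sub=np.zeros(W.shape[:2],bool);sub[178:226,366:402]=1
m=sub&(W[...,2]>0.035)
T=W[m];print("truck",len(T),T.min(0),T.max(0))
r=cv2.minAreaRect((T[:,:2]*1000).astype(np.float32));print(r)
for z0,z1 in((.02,.035),(.035,.045),(.045,.052),(.052,.065)):
    q=W[sub&(W[...,2]>z0)&(W[...,2]<z1)];print(z0,len(q),q.min(0).round(4),q.max(0).round(4))
print("table z",np.nanmedian(W[250:300,180:220,2]))
# box walls
s=np.zeros_like(sub);s[110:205,190:290]=1
q=W[s&(W[...,2]>0.07)&(W[...,2]<.09)]
r=cv2.minAreaRect((q[:,:2]*1000).astype(np.float32));print("box",r,cv2.boxPoints(r).round(1).tolist())
s=np.zeros_like(sub);s[195:250,200:270]=1
q=W[s&(W[...,2]>0.064)&(W[...,2]<.0755)]
r=cv2.minAreaRect((q[:,:2]*1000).astype(np.float32));print("door",r,cv2.boxPoints(r).round(1).tolist())
for n,(u,v) in dict(cup=(388,155),cube=(425,201),p1=(344,180),p2=(359,252)).items():
    s=np.zeros_like(sub);s[v-22:v+22,u-22:u+22]=1
    q=W[s&(W[...,2]>0.02)];print(n,W[v,u].round(3))
def crop(n,x0,y0,x1,y1,f):
    cv2.imwrite(n,cv2.resize(im[y0:y1,x0:x1,::-1],None,fx=f,fy=f,interpolation=cv2.INTER_CUBIC))
crop("pics/a_c1.png",190,110,450,280,3)
s=load("a","side")["color"];cv2.imwrite("pics/a_c2.png",cv2.resize(s[130:350,160:420,::-1],None,fx=2.7,fy=2.7,interpolation=cv2.INTER_CUBIC))
E
```

```text
truck 656 [ 0.46061919 -0.22483083  0.03504599] [ 0.55192496 -0.18055749  0.06141378]
((506.2398986816406, -202.6709747314453), (43.60183334350586, 90.95356750488281), 89.02787017822266)
0.02 35 [ 0.4618 -0.2188  0.0206] [ 0.5421 -0.1804  0.0346]
0.035 35 [ 0.4614 -0.2248  0.035 ] [ 0.5479 -0.1806  0.0445]
0.045 202 [ 0.4607 -0.2245  0.045 ] [ 0.5519 -0.1814  0.052 ]
0.052 419 [ 0.4606 -0.2246  0.052 ] [ 0.5487 -0.1808  0.0614]
table z -0.00016255545852578512
box ((612.9172973632812, 158.62571716308594), (199.47781372070312, 184.91529846191406), 8.10386848449707) [[501.1000061035156, 236.10000610351562], [527.2000122070312, 53.0], [724.7000122070312, 81.19999694824219], [698.5999755859375, 264.20001220703125]]
door ((473.3243713378906, 183.26690673828125), (145.643310546875, 19.43637466430664), 41.75409698486328) [[412.5, 142.0], [425.5, 127.5], [534.0999755859375, 224.5], [521.2000122070312, 239.0]]
cup [ 0.638 -0.225  0.001]
cube [ 0.511 -0.309  0.037]
p1 [ 0.564 -0.103  0.057]
p2 [ 0.386 -0.136  0.059]
```

View pics/a_c1.png

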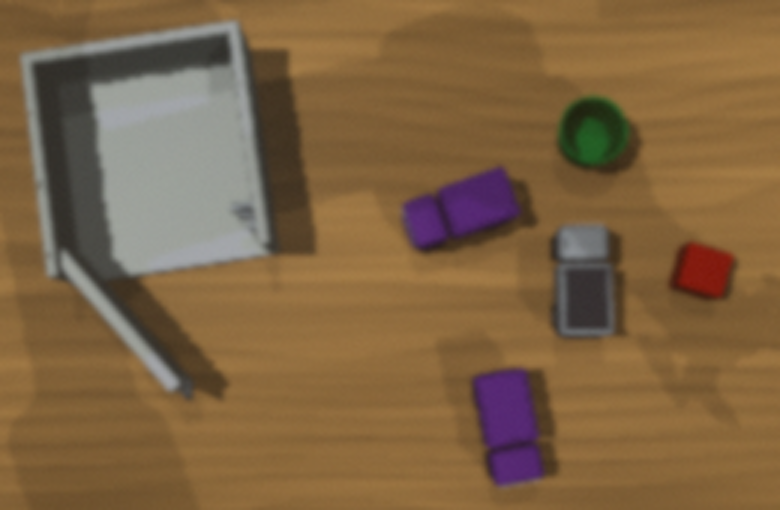

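View pics/a_c2.png

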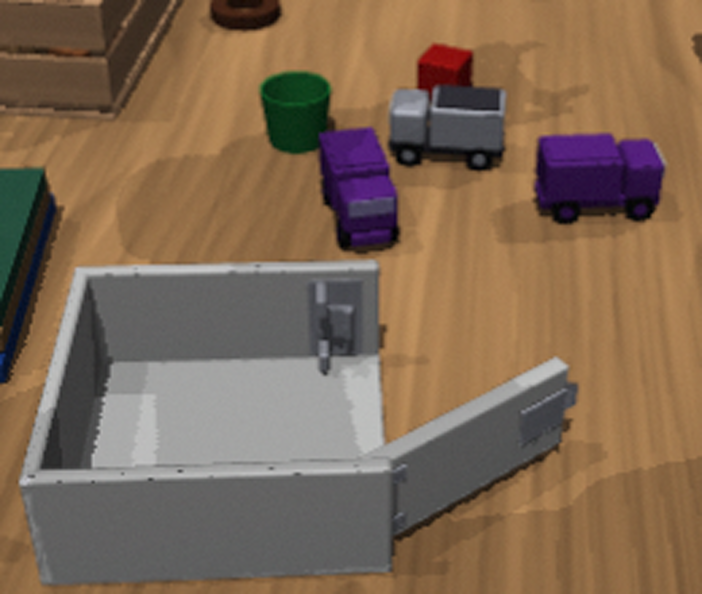

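```bash
cat > p.py <<'E'
from h import *
import sys
def yaw(R): return np.arctan2(R[1,0],R[0,0])
def plan(x,y,z,yd,n):
    o=arm.get_obs();p=o["tcp_pos"];a=yaw(o["tool_rot"])
    d=(np.array([x,y,z])-p)/n; da=np.angle(np.exp(1j*(np.radians(yd)-a)))/n
    print("t",round(o["time_s"],2),"p",p.round(4),"yaw",round(np.degrees(a),2),"F",o["ft_force"].round(2),"op",round(o["opening"],4))
    for i in range(n):
        b=a+i*da;X=np.array([np.cos(b),np.sin(b)]);Y=np.array([np.sin(b),-np.cos(b)])
        print("dx %.2f dy %.2f dz %.2f roll %.2f |%.2f"%(d[:2]@X/.05,d[:2]@Y/.05,-d[2]/.05,-np.degrees(da)/5,np.linalg.norm(d)/.05))
if __name__=="__main__": plan(*map(float,sys.argv[1:5+0]),float(sys.argv[5-0]) if 0 else float(sys.argv[4]),int(sys.argv[5])) if 0 else plan(*[float(v) for v in sys.argv[1:5]],int(sys.argv[5]))
E
sed -i '/__main__/c\if __name__=="__main__": plan(*[float(v) for v in sys.argv[1:5]],int(sys.argv[5]))' p.py
python3 p.py .5 -.2027 .14 -1 10
python3 - <<'E'
from h import *
# box/door fit using both cams
for n in("top","side"):
    c=load("a",n);W=world(c).reshape(-1,3)
    yw=np.radians(8.1);ax=np.array([np.cos(yw),np.sin(yw)]);ay=np.array([-ax[1],ax[0]])
    d=W[:,:2]-np.array([.6176,.1593]);bx=d@ax;by=d@ay
    # rim
    m=(abs(W[:,2]-.08)<.004)
    for name,k,u,v in(("back",m&(abs(bx-.09)<.012)&(abs(by)<.075),by,bx),("left",m&(abs(by-.087)<.012)&(abs(bx)<.075),bx,by),("right",m&(abs(by+.087)<.012)&(abs(bx)<.075),bx,by)):
        f=np.polyfit(u[k],v[k],1);print(n,name,k.sum(),"slope deg",np.degrees(np.arctan(f[0])).round(2),"mid",f[1].round(4),np.percentile(v[k],[3,97]).round(4))
    k=(abs(W[:,2]-.072)<.004)&(bx<-.085)&(bx>-.23)&(abs(by)<.1)
    if k.sum()>20:
        q=(W[k,:2]*1000).astype(np.float32);print("door",k.sum(),cv2.minAreaRect(q),cv2.fitLine(q,cv2.DIST_HUBER,0,.01,.01).ravel())
E
```

```text
t 0.1 p [ 0.255  -0.5147  0.2304] yaw 26.34 F [ 0.24  0.36 -0.34] op 0.0855
dx 0.72 dy -0.34 dz 0.18 roll 0.55 |0.81
dx 0.70 dy -0.38 dz 0.18 roll 0.55 |0.81
dx 0.68 dy -0.41 dz 0.18 roll 0.55 |0.81
dx 0.66 dy -0.44 dz 0.18 roll 0.55 |0.81
dx 0.64 dy -0.47 dz 0.18 roll 0.55 |0.81
dx 0.62 dy -0.50 dz 0.18 roll 0.55 |0.81
dx 0.59 dy -0.53 dz 0.18 roll 0.55 |0.81
dx 0.56 dy -0.56 dz 0.18 roll 0.55 |0.81
dx 0.54 dy -0.58 dz 0.18 roll 0.55 |0.81
dx 0.51 dy -0.61 dz 0.18 roll 0.55 |0.81
top back 239 slope deg 0.04 mid 0.0894 [0.085  0.0943]
top left 250 slope deg 0.37 mid 0.0863 [0.0818 0.0916]
top right 230 slope deg -0.17 mid -0.0854 [-0.0899 -0.0807]
door 286 ((517.5942993164062, 134.64288330078125), (137.90370178222656, 144.679931640625), 45.65229797363281) [  0.744383    0.6677529 471.66403   177.03954  ]
side back 445 slope deg 0.12 mid 0.0881 [0.0837 0.093 ]
side left 673 slope deg 0.23 mid 0.089 [0.0835 0.0932]
side right 402 slope deg 0.17 mid -0.0848 [-0.0907 -0.0804]
door 596 ((475.91253662109375, 143.6825408935547), (114.64671325683594, 178.00216674804688), 8.071560859680176) [  0.74234444   0.6700185  472.56363    180.75511   ]
```

carry_out --motion '[{"dx": 0.72,"dy": -0.34,"dz": 0.18,"roll": 0.55},{"dx": 0.7,"dy": -0.38,"dz": 0.18,"roll": 0.55},{"dx": 0.68,"dy": -0.41,"dz": 0.18,"roll": 0.55},{"dx": 0.66,"dy": -0.44,"dz": 0.18,"roll": 0.55},{"dx": 0.64,"dy": -0.47,"dz": 0.18,"roll": 0.55}]' --fingers 80 --grip_force 40

```text
time_s: 0.6
tcp_pos: [0.3791, -0.3587, 0.1824]
tool_rot: [[0.98, 0.199, -0.002], [0.199, -0.98, 0.001], [-0.002, -0.001, -1.0]]
ft_force: [0.1, -1.2, 0.2]
opening: 0.0683
```

carry_out --motion '[{"dx": 0.62,"dy": -0.5,"dz": 0.18,"roll": 0.55},{"dx": 0.59,"dy": -0.53,"dz": 0.18,"roll": 0.55},{"dx": 0.56,"dy": -0.56,"dz": 0.18,"roll": 0.55},{"dx": 0.54,"dy": -0.58,"dz": 0.18,"roll": 0.55},{"dx": 0.51,"dy": -0.61,"dz": 0.18,"roll": 0.55}]'

```text
time_s: 1.1
tcp_pos: [0.5084, -0.1978, 0.1336]
tool_rot: [[0.999, -0.051, -0.005], [-0.051, -0.999, 0.003], [-0.005, -0.002, -1.0]]
ft_force: [-0.0, -0.5, -0.3]
opening: 0.0685
```

```bash
python3 p.py .5 -.2027 .11 -1 5
```

```text
t 1.1 p [ 0.5084 -0.1978  0.1336] yaw -2.94 F [-0.03 -0.47 -0.27] op 0.0685
dx -0.03 dy 0.02 dz 0.09 roll -0.08 |0.10
dx -0.03 dy 0.02 dz 0.09 roll -0.08 |0.10
dx -0.03 dy 0.02 dz 0.09 roll -0.08 |0.10
dx -0.03 dy 0.02 dz 0.09 roll -0.08 |0.10
dx -0.03 dy 0.02 dz 0.09 roll -0.08 |0.10
```

carry_out --motion '[{"dx": -0.08,"dy": 0.05,"dz": 0.2,"roll": -0.2},{"dx": -0.06,"dy": 0.04,"dz": 0.25,"roll": -0.2},{}]'

```text
validation failed for argument at $.mo...
```

```bash
python3 p.py .5 -.2027 .02 -1 5; python3 - <<'E'
from h import *
c=snap("b");cv2.imwrite("pics/b_c.png",cv2.resize(c["side"]["color"][100:260,230:430,::-1],None,fx=3.5,fy=3.5))
E
```

```text
t 1.1 p [ 0.5084 -0.1978  0.1336] yaw -2.94 F [-0.03 -0.47 -0.27] op 0.0685
dx -0.03 dy 0.02 dz 0.45 roll -0.08 |0.46
dx -0.03 dy 0.02 dz 0.45 roll -0.08 |0.46
dx -0.03 dy 0.02 dz 0.45 roll -0.08 |0.46
dx -0.03 dy 0.02 dz 0.45 roll -0.08 |0.46
dx -0.03 dy 0.02 dz 0.45 roll -0.08 |0.46
```

View pics/b_c.png

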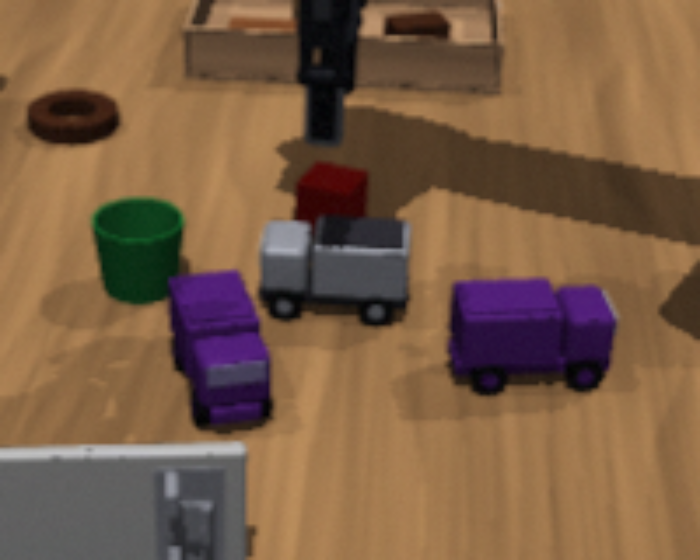

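The gripper is above the truck, with the finger tip at crop (325,140) and the truck at (335,265). An empty row was refused, so I'll write explicit zeros.

carry_out --motion '[{"dx": -0.08,"dy": 0.05,"dz": 0.2,"roll": -0.2},{"dx": -0.08,"dy": 0.05,"dz": 0.25,"roll": -0.2},{"dz": 0}]'

```text
validation failed for argument at $.mo...
```

```bash
python3 p.py .5 -.2027 .02 -1 5
```

```text
t 1.2 p [ 0.509  -0.195   0.1325] yaw -2.49 F [-1.73 -1.62 -0.04] op 0.0688
dx -0.03 dy 0.03 dz 0.45 roll -0.06 |0.45
dx -0.03 dy 0.03 dz 0.45 roll -0.06 |0.45
dx -0.04 dy 0.03 dz 0.45 roll -0.06 |0.45
dx -0.04 dy 0.03 dz 0.45 roll -0.06 |0.45
dx -0.04 dy 0.03 dz 0.45 roll -0.06 |0.45
```

carry_out --motion '[{"dx": -0.09,"dy": 0.08,"dz": 0.2,"roll": -0.15},{"dx": -0.09,"dy": 0.08,"dz": 0.25,"roll": -0.15},{"dx": 0.0,"dy": 0.0,"dz": 0.0,"roll": 0.0}]'

```text
time_s: 1.5
tcp_pos: [0.4978, -0.2031, 0.1076]
tool_rot: [[1.0, -0.013, -0.008], [-0.013, -1.0, 0.005], [-0.008, -0.005, -1.0]]
ft_force: [-1.2, 0.3, 0.5]
opening: 0.0681
```

```bash
python3 p.py .5 -.2027 .02 -1 5
```

```text
t 1.5 p [ 0.4978 -0.2031  0.1076] yaw -0.74 F [-1.21  0.25  0.54] op 0.0681
dx 0.01 dy -0.00 dz 0.35 roll 0.01 |0.35
dx 0.01 dy -0.00 dz 0.35 roll 0.01 |0.35
dx 0.01 dy -0.00 dz 0.35 roll 0.01 |0.35
dx 0.01 dy -0.00 dz 0.35 roll 0.01 |0.35
dx 0.01 dy -0.00 dz 0.35 roll 0.01 |0.35
```

carry_out --motion '[{"dx": 0.02,"dy": 0.0,"dz": 0.4,"roll": 0.0},{"dx": 0.02,"dy": 0.0,"dz": 0.4,"roll": 0.0},{"dx": 0.02,"dy": 0.0,"dz": 0.4,"roll": 0.0},{"dx": 0.02,"dy": 0.0,"dz": 0.3,"roll": 0.0},{"dx": 0.0,"dy": 0.0,"dz": 0.1,"roll": 0.0}]'

```text
time_s: 2.0
tcp_pos: [0.4987, -0.2087, 0.0268]
tool_rot: [[1.0, -0.022, -0.006], [-0.022, -1.0, 0.003], [-0.006, -0.003, -1.0]]
ft_force: [-0.4, 1.1, -0.2]
opening: 0.0687
```

```bash
python3 p.py .5 -.2027 .02 -1 1; python3 - <<'E'
from h import *
c=snap("d");cv2.imwrite("pics/d_c.png",cv2.resize(c["side"]["color"][100:260,230:430,::-1],None,fx=3.5,fy=3.5))
E
```

```text
t 2.0 p [ 0.4987 -0.2087  0.0268] yaw -1.25 F [-0.37  1.05 -0.22] op 0.0687
dx 0.02 dy -0.12 dz 0.14 roll -0.05 |0.18
```

View pics/d_c.png

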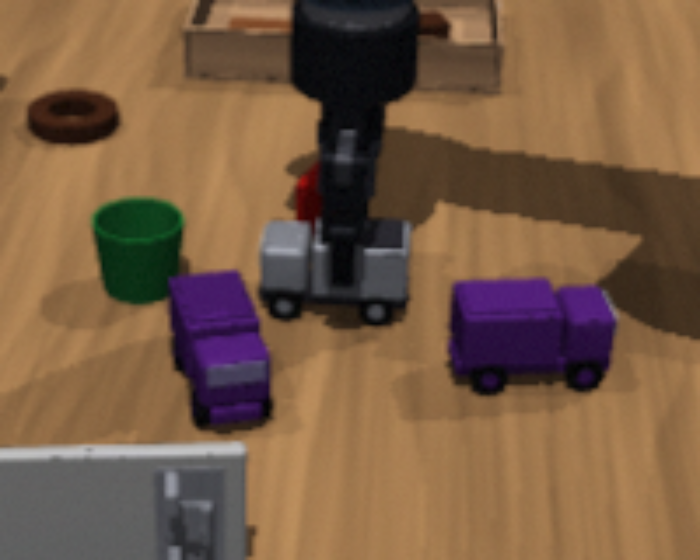

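The fingers straddle the load body at crop (343,255), just behind the middle of the truck. Next I'll correct y by 6 mm, lower a little and close.

carry_out --motion '[{"dx": 0.0,"dy": -0.12,"dz": 0.08,"roll": 0.0},{"dx": 0.0,"dy": 0.0,"dz": 0.03,"roll": 0.0}]'

```text
time_s: 2.3
tcp_pos: [0.4999, -0.2034, 0.0235]
tool_rot: [[1.0, -0.023, -0.003], [-0.023, -1.0, 0.002], [-0.003, -0.002, -1.0]]
ft_force: [-0.2, -0.4, 0.0]
opening: 0.0687
```

carry_out --motion '[{"dx": 0.0,"dy": 0.0,"dz": 0.0,"roll": 0.0},{"dx": 0.0,"dy": 0.0,"dz": 0.0,"roll": 0.0},{"dx": 0.0,"dy": 0.0,"dz": 0.0,"roll": 0.0},{"dx": 0.0,"dy": 0.0,"dz": 0.0,"roll": 0.0},{"dx": 0.0,"dy": 0.0,"dz": 0.0,"roll": 0.0}]' --fingers 0 --grip_force 45

```text
time_s: 2.8
tcp_pos: [0.5006, -0.2035, 0.0248]
tool_rot: [[1.0, -0.022, -0.002], [-0.022, -1.0, 0.001], [-0.002, -0.001, -1.0]]
ft_force: [1.0, 0.8, -1.9]
opening: 0.0432
```

```bash
python3 p.py .5 -.2027 .18 -1 4
```

```text
t 2.8 p [ 0.5006 -0.2035  0.0248] yaw -1.26 F [ 0.97  0.77 -1.89] op 0.0432
dx -0.00 dy -0.00 dz -0.78 roll -0.01 |0.78
dx -0.00 dy -0.00 dz -0.78 roll -0.01 |0.78
dx -0.00 dy -0.00 dz -0.78 roll -0.01 |0.78
dx -0.00 dy -0.00 dz -0.78 roll -0.01 |0.78
```

carry_out --motion '[{"dx": 0.0,"dy": 0.0,"dz": -0.2,"roll": 0.0},{"dx": 0.0,"dy": 0.0,"dz": -0.5,"roll": 0.0},{"dx": 0.0,"dy": 0.0,"dz": -0.7,"roll": 0.0},{"dx": 0.0,"dy": 0.0,"dz": -0.7,"roll": 0.0},{"dx": 0.0,"dy": 0.0,"dz": -0.7,"roll": 0.0}]'

```text
time_s: 3.3
tcp_pos: [0.4954, -0.2006, 0.1648]
tool_rot: [[1.0, -0.022, -0.016], [-0.022, -1.0, 0.009], [-0.016, -0.008, -1.0]]
ft_force: [-0.1, -0.2, -1.8]
opening: 0.0432
```

```bash
python3 - <<'E'
from h import *
c=snap("e");cv2.imwrite("pics/e_c.png",cv2.resize(c["side"]["color"][60:260,230:430,::-1],None,fx=2.9,fy=2.9))
# target: truck mid at bin (0.012,0.008)
yw=np.radians(8.2);C=np.array([.6162,.1604]);R=np.array([[np.cos(yw),-np.sin(yw)],[np.sin(yw),np.cos(yw)]])
print(C+R@[.015-.006,.008])
E
python3 p.py .624 .17 .18 8.2 10
```

```text
[0.62396695 0.16960187]
t 3.4 p [ 0.4994 -0.2027  0.1692] yaw -1.26 F [ 1.52 -0.45 -2.86] op 0.0431
dx 0.23 dy -0.75 dz -0.02 roll -0.19 |0.79
dx 0.25 dy -0.75 dz -0.02 roll -0.19 |0.79
dx 0.26 dy -0.74 dz -0.02 roll -0.19 |0.79
dx 0.27 dy -0.74 dz -0.02 roll -0.19 |0.79
dx 0.28 dy -0.73 dz -0.02 roll -0.19 |0.79
dx 0.29 dy -0.73 dz -0.02 roll -0.19 |0.79
dx 0.31 dy -0.72 dz -0.02 roll -0.19 |0.79
dx 0.32 dy -0.72 dz -0.02 roll -0.19 |0.79
dx 0.33 dy -0.71 dz -0.02 roll -0.19 |0.79
dx 0.34 dy -0.71 dz -0.02 roll -0.19 |0.79
```

View pics/e_c.png

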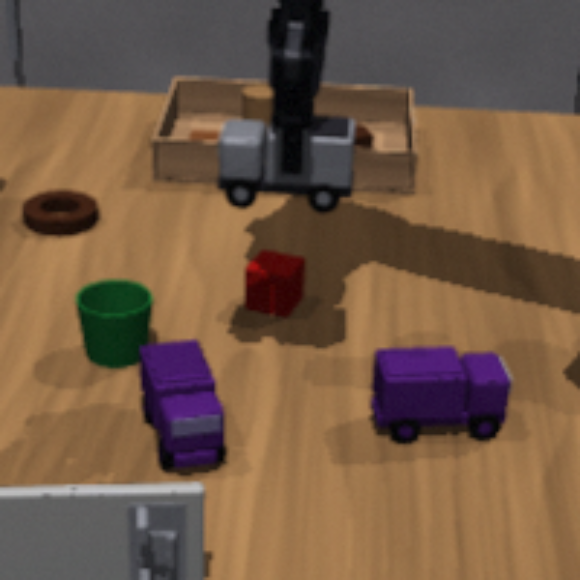

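The truck is held level at crop (285,160) and the other toys haven't moved. Next I'll carry it over the box.

carry_out --motion '[{"dx": 0.2,"dy": -0.5,"dz": -0.02,"roll": -0.15},{"dx": 0.25,"dy": -0.7,"dz": -0.02,"roll": -0.2},{"dx": 0.26,"dy": -0.75,"dz": -0.02,"roll": -0.2},{"dx": 0.27,"dy": -0.75,"dz": -0.02,"roll": -0.2},{"dx": 0.28,"dy": -0.73,"dz": -0.02,"roll": -0.2}]'

```text
time_s: 3.9
tcp_pos: [0.5614, -0.0307, 0.175]
tool_rot: [[0.999, 0.053, -0.005], [0.053, -0.999, 0.0], [-0.005, -0.0, -1.0]]
ft_force: [-0.1, -0.1, -2.4]
opening: 0.0437
```

```bash
cd .;python3 p.py .624 .17 .17 8.2 6
```

```text
t 3.9 p [ 0.5614 -0.0307  0.175 ] yaw 3.04 F [-0.06 -0.13 -2.39] op 0.0437
dx 0.24 dy -0.66 dz 0.02 roll -0.17 |0.70
dx 0.25 dy -0.65 dz 0.02 roll -0.17 |0.70
dx 0.26 dy -0.65 dz 0.02 roll -0.17 |0.70
dx 0.27 dy -0.65 dz 0.02 roll -0.17 |0.70
dx 0.28 dy -0.64 dz 0.02 roll -0.17 |0.70
dx 0.29 dy -0.64 dz 0.02 roll -0.17 |0.70
```

carry_out --motion '[{"dx": 0.24,"dy": -0.7,"dz": 0.02,"roll": -0.18},{"dx": 0.25,"dy": -0.7,"dz": 0.02,"roll": -0.18},{"dx": 0.26,"dy": -0.7,"dz": 0.02,"roll": -0.18},{"dx": 0.27,"dy": -0.65,"dz": 0.02,"roll": -0.18},{"dx": 0.2,"dy": -0.45,"dz": 0.02,"roll": -0.15}]'

```text
time_s: 4.4
tcp_pos: [0.6079, 0.1429, 0.1669]
tool_rot: [[0.991, 0.134, -0.009], [0.134, -0.991, 0.001], [-0.009, -0.002, -1.0]]
ft_force: [0.3, -0.7, -3.1]
opening: 0.0429
```

carry_out --motion '[{"dx": 0.15,"dy": -0.3,"dz": 0.02,"roll": -0.1},{"dx": 0.0,"dy": 0.0,"dz": 0.0,"roll": 0.0}]'

```text
time_s: 4.6
tcp_pos: [0.6133, 0.1598, 0.164]
tool_rot: [[0.988, 0.153, -0.012], [0.153, -0.988, 0.003], [-0.011, -0.005, -1.0]]
ft_force: [-0.6, -1.3, -3.3]
opening: 0.0432
```

```bash
cd .;python3 p.py .624 .17 .17 8.2 2;python3 - <<'E'
from h import *
c=snap("f");cv2.imwrite("pics/f_c.png",cv2.resize(c["side"]["color"][140:360,150:400,::-1],None,fx=2.5,fy=2.5))
E
```

```text
t 4.6 p [0.6133 0.1598 0.164 ] yaw 8.8 F [-0.61 -1.34 -3.31] op 0.0432
dx 0.12 dy -0.08 dz -0.06 roll 0.06 |0.16
dx 0.12 dy -0.09 dz -0.06 roll 0.06 |0.16
```

View pics/f_c.png

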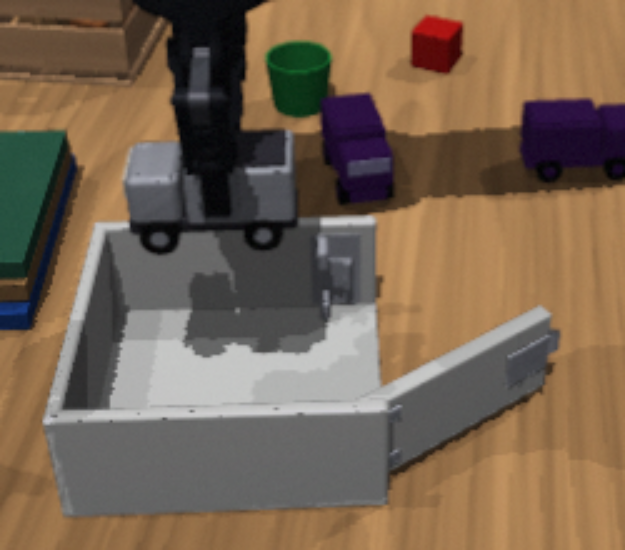

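View pics/f_top.png

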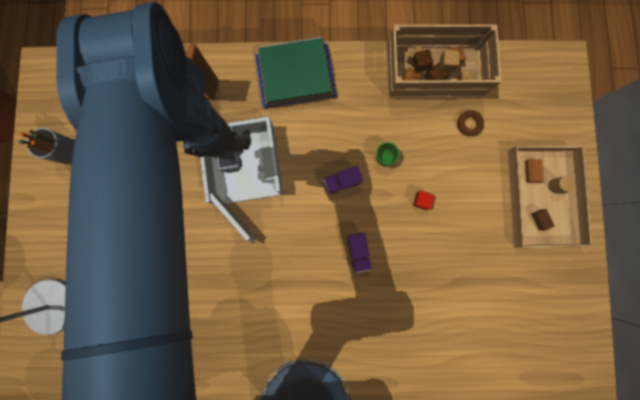

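The truck hangs over the box at crop (210,190), level. I'll correct the xy position and then descend.

carry_out --motion '[{"dx": 0.14,"dy": -0.1,"dz": 0.0,"roll": 0.1},{"dx": 0.12,"dy": -0.1,"dz": 0.0,"roll": 0.05},{"dx": 0.0,"dy": 0.0,"dz": 0.0,"roll": 0.0}]'

```text
time_s: 5.0
tcp_pos: [0.626, 0.1589, 0.1645]
tool_rot: [[0.989, 0.146, -0.014], [0.146, -0.989, 0.007], [-0.013, -0.009, -1.0]]
ft_force: [0.2, -0.3, -2.1]
opening: 0.0432
```

```bash
cd .;python3 p.py .624 .17 .05 8.2 4
```

```text
t 5.0 p [0.626  0.1589 0.1645] yaw 8.42 F [ 0.16 -0.26 -2.13] op 0.0432
dx -0.00 dy -0.06 dz 0.57 roll 0.01 |0.58
dx -0.00 dy -0.06 dz 0.57 roll 0.01 |0.58
dx -0.00 dy -0.06 dz 0.57 roll 0.01 |0.58
dx -0.00 dy -0.06 dz 0.57 roll 0.01 |0.58
```

carry_out --motion '[{"dx": 0.0,"dy": -0.1,"dz": 0.4,"roll": 0.0},{"dx": 0.0,"dy": -0.08,"dz": 0.5,"roll": 0.0},{"dx": 0.0,"dy": -0.05,"dz": 0.5,"roll": 0.0},{"dx": 0.0,"dy": 0.0,"dz": 0.4,"roll": 0.0},{"dx": 0.0,"dy": 0.0,"dz": 0.1,"roll": 0.0}]'

```text
time_s: 5.5
tcp_pos: [0.6277, 0.1631, 0.0698]
tool_rot: [[0.989, 0.15, -0.008], [0.15, -0.989, 0.012], [-0.006, -0.013, -1.0]]
ft_force: [-0.4, -1.0, -2.0]
opening: 0.0438
```

```bash
cd .;python3 p.py .624 .17 .036 8.2 2
```

```text
t 5.5 p [0.6277 0.1631 0.0698] yaw 8.64 F [-0.41 -0.95 -1.99] op 0.0438
dx -0.03 dy -0.07 dz 0.34 roll 0.04 |0.35
dx -0.03 dy -0.07 dz 0.34 roll 0.04 |0.35
```

carry_out --motion '[{"dx": -0.03,"dy": -0.05,"dz": 0.25,"roll": 0.0},{"dx": -0.03,"dy": -0.05,"dz": 0.2,"roll": 0.0},{"dx": 0.0,"dy": 0.0,"dz": 0.1,"roll": 0.0},{"dx": 0.0,"dy": 0.0,"dz": 0.05,"roll": 0.0}]'

```text
time_s: 5.9
tcp_pos: [0.6251, 0.1652, 0.0396]
tool_rot: [[0.988, 0.153, -0.006], [0.153, -0.988, 0.014], [-0.003, -0.015, -1.0]]
ft_force: [-0.8, -0.3, -1.4]
opening: 0.0437
```

carry_out --motion '[{"dx": 0.0,"dy": 0.0,"dz": 0.05,"roll": 0.0},{"dx": 0.0,"dy": 0.0,"dz": 0.05,"roll": 0.0}]'

```text
time_s: 6.1
tcp_pos: [0.6259, 0.1655, 0.0353]
tool_rot: [[0.988, 0.153, -0.004], [0.153, -0.988, 0.014], [-0.002, -0.015, -1.0]]
ft_force: [-0.1, -0.7, -3.5]
opening: 0.0432
```

```bash
cd .;python3 p.py .624 .17 .033 8.2 2;python3 - <<'E'
from h import *
c=snap("g");cv2.imwrite("pics/g_c.png",cv2.resize(c["side"]["color"][140:360,150:400,::-1],None,fx=2.5,fy=2.5))
E
```

```text
t 6.1 p [0.6259 0.1655 0.0353] yaw 8.8 F [-0.15 -0.67 -3.52] op 0.0432
dx -0.01 dy -0.05 dz 0.02 roll 0.06 |0.05
dx -0.01 dy -0.05 dz 0.02 roll 0.06 |0.05
```

View pics/g_c.png

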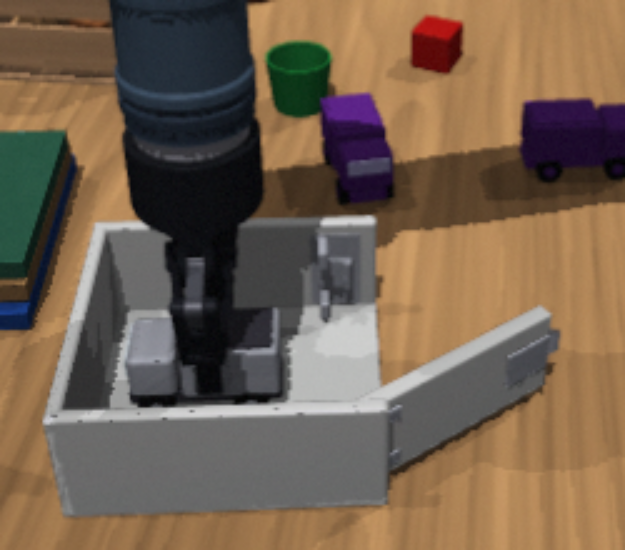

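The truck is inside the box at crop (205,360), just above the floor. I'll lower it in small steps until the floor takes the weight.

carry_out --motion '[{"dx": 0.0,"dy": 0.0,"dz": 0.04,"roll": 0.0},{"dx": 0.0,"dy": 0.0,"dz": 0.03,"roll": 0.0}]'

```text
time_s: 6.4
tcp_pos: [0.6263, 0.1656, 0.0328]
tool_rot: [[0.988, 0.153, -0.003], [0.153, -0.988, 0.014], [-0.001, -0.015, -1.0]]
ft_force: [-4.3, -0.5, 8.6]
opening: 0.0432
```

carry_out --motion '[{"dx": 0.0,"dy": 0.0,"dz": 0.04,"roll": 0.0},{"dx": 0.0,"dy": 0.0,"dz": 0.02,"roll": 0.0}]'

```text
time_s: 6.6
tcp_pos: [0.6264, 0.1656, 0.033]
tool_rot: [[0.988, 0.153, -0.001], [0.153, -0.988, 0.014], [0.001, -0.014, -1.0]]
ft_force: [-0.7, -0.5, 0.0]
opening: 0.0436
```

carry_out --motion '[{"dx": 0.0,"dy": 0.0,"dz": 0.0,"roll": 0.0},{"dx": 0.0,"dy": 0.0,"dz": 0.0,"roll": 0.0},{"dx": 0.0,"dy": 0.0,"dz": 0.0,"roll": 0.0},{"dx": 0.0,"dy": 0.0,"dz": 0.0,"roll": 0.0}]' --fingers 76

```text
time_s: 7.0
tcp_pos: [0.6283, 0.166, 0.0342]
tool_rot: [[0.988, 0.153, 0.003], [0.153, -0.988, 0.015], [0.005, -0.014, -1.0]]
ft_force: [0.1, -1.1, 0.1]
opening: 0.0647
```

carry_out --motion '[{"dx": 0.0,"dy": 0.0,"dz": -0.2,"roll": 0.0},{"dx": 0.0,"dy": 0.0,"dz": -0.4,"roll": 0.0},{"dx": 0.0,"dy": 0.0,"dz": -0.7,"roll": 0.0},{"dx": 0.0,"dy": 0.0,"dz": -0.7,"roll": 0.0},{"dx": 0.0,"dy": 0.0,"dz": -0.7,"roll": 0.0}]'

```text
time_s: 7.5
tcp_pos: [0.6233, 0.1631, 0.1686]
tool_rot: [[0.988, 0.153, -0.011], [0.153, -0.988, 0.013], [-0.009, -0.015, -1.0]]
ft_force: [0.2, 0.6, -0.2]
opening: 0.065
```

```bash
cd .;python3 p.py .624 .17 .033 8.2 1;python3 - <<'E'
from h import *
c=snap("i");cv2.imwrite("pics/i_c.png",cv2.resize(c["side"]["color"][100:360,150:400,::-1],None,fx=2.2,fy=2.2))
E
```

```text
t 7.5 p [0.6233 0.1631 0.1686] yaw 8.81 F [ 0.2   0.58 -0.15] op 0.065
dx 0.03 dy -0.13 dz 2.71 roll 0.12 |2.71
```

View pics/i_c.png

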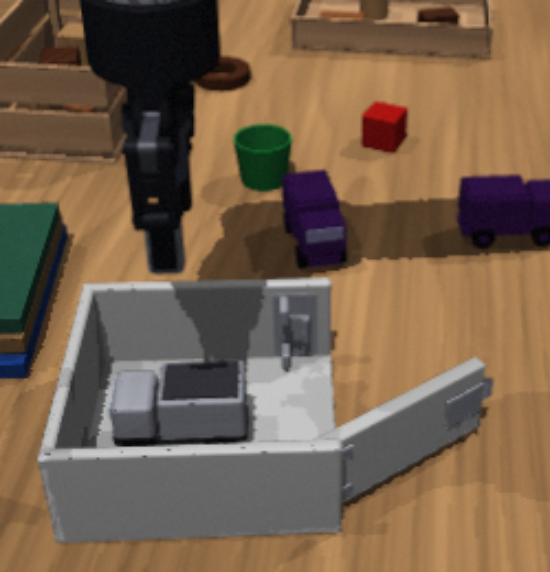

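The truck stands upright on the floor at crop (180,400), clear of the doorway, and the door is still ajar. Next I'll go to the outside of the door with the fingers shut.

```bash
cat > d.py <<'E'
from p import *
yw=np.radians(8.2);C=np.array([.6162,.1604]);R=np.array([[np.cos(yw),-np.sin(yw)],[np.sin(yw),np.cos(yw)]])
def ctr(th,gap=0,rad=.13):
    d=np.array([-np.sin(th),-np.cos(th)]);n=np.array([-np.cos(th),np.sin(th)])
    return C+R@(np.array([-.073,.084])+rad*d+(.006+gap)*n-[.011,-.0145])
if __name__=="__main__":
    for th in(.98,.8,.6,.4,.3,.2,.1,0): print(th,ctr(th).round(4),ctr(th,.03).round(4))
E
python3 d.py; python3 p.py .405 .215 .17 8.2 6; python3 - <<'E'
from h import *
# truck check from top+side cloud
from d import C,R
for n in("side","top"):
    W=world(load("i",n)).reshape(-1,3);b=(W[:,:2]-C)@R
    k=(abs(b[:,1])<.07)&(b[:,0]>-.06)&(b[:,0]<.082)&(W[:,2]>.04)&(W[:,2]<.072)
    q=b[k];print(n,k.sum(),np.percentile(q,[2,98],axis=0).round(4) if k.sum() else "", np.percentile(W[k,2],98))
E
```

```text
0.98 [0.4185 0.1633] [0.3984 0.1856]
0.8 [0.4349 0.1466] [0.4111 0.1649]
0.6 [0.4563 0.1319] [0.4294 0.1451]
0.4 [0.4802 0.1217] [0.4512 0.1293]
0.3 [0.4928 0.1184] [0.4631 0.1231]
0.2 [0.5056 0.1165] [0.4757 0.1182]
0.1 [0.5186 0.1158] [0.4886 0.1145]
0 [0.5316 0.1164] [0.5019 0.1121]
t 7.6 p [0.6276 0.1637 0.1741] yaw 8.81 F [ 0.86 -0.41 -0.01] op 0.0648
dx -0.71 dy -0.28 dz 0.01 roll 0.02 |0.76
dx -0.71 dy -0.28 dz 0.01 roll 0.02 |0.76
dx -0.71 dy -0.28 dz 0.01 roll 0.02 |0.76
dx -0.71 dy -0.28 dz 0.01 roll 0.02 |0.76
dx -0.71 dy -0.28 dz 0.01 roll 0.02 |0.76
dx -0.71 dy -0.28 dz 0.01 roll 0.02 |0.76
side 1714 [[-0.0306 -0.015 ]
 [ 0.0606  0.028 ]] 0.06560768431436612
top 512 [[-0.0294 -0.0185]
 [ 0.0395  0.0244]] 0.06791967921089023
```

Truck spans bin x from -0.031 to 0.061 m, with its top at 65 mm, so it is correctly placed.

carry_out --motion '[{"dx": -0.6,"dy": -0.25,"dz": 0.0,"roll": 0.0},{"dx": -0.71,"dy": -0.28,"dz": 0.0,"roll": 0.0},{"dx": -0.71,"dy": -0.28,"dz": 0.0,"roll": 0.0},{"dx": -0.71,"dy": -0.28,"dz": 0.0,"roll": 0.0},{"dx": -0.71,"dy": -0.28,"dz": 0.0,"roll": 0.0}]' --fingers 0

```text
time_s: 8.1
tcp_pos: [0.4525, 0.1701, 0.1751]
tool_rot: [[0.98, 0.201, 0.003], [0.201, -0.979, 0.043], [0.012, -0.041, -0.999]]
ft_force: [0.3, -0.6, 1.3]
opening: 0.0
```

carry_out --motion '[{"dx": -0.7,"dy": -0.28,"dz": 0.0,"roll": 0.0},{"dx": -0.2,"dy": -0.1,"dz": 0.0,"roll": 0.0},{"dx": 0.0,"dy": 0.0,"dz": 0.0,"roll": 0.0}]'

```text
time_s: 8.4
tcp_pos: [0.3993, 0.1687, 0.1748]
tool_rot: [[0.976, 0.216, -0.003], [0.216, -0.975, 0.051], [0.008, -0.051, -0.999]]
ft_force: [1.2, 0.6, 0.1]
opening: 0.0001
```

```bash
cd .;python3 p.py .393 .192 .045 8.2 5;python3 - <<'E'
from h import *
c=snap("j");cv2.imwrite("pics/j_c.png",cv2.resize(c["side"]["color"][160:380,150:450,::-1],None,fx=2.2,fy=2.2))
E
```

```text
t 8.4 p [0.3993 0.1687 0.1748] yaw 12.45 F [1.25 0.59 0.09] op 0.0001
dx -0.00 dy -0.10 dz 0.52 roll 0.17 |0.53
dx -0.01 dy -0.10 dz 0.52 roll 0.17 |0.53
dx -0.01 dy -0.10 dz 0.52 roll 0.17 |0.53
dx -0.01 dy -0.10 dz 0.52 roll 0.17 |0.53
dx -0.01 dy -0.10 dz 0.52 roll 0.17 |0.53
```

View pics/j_c.png

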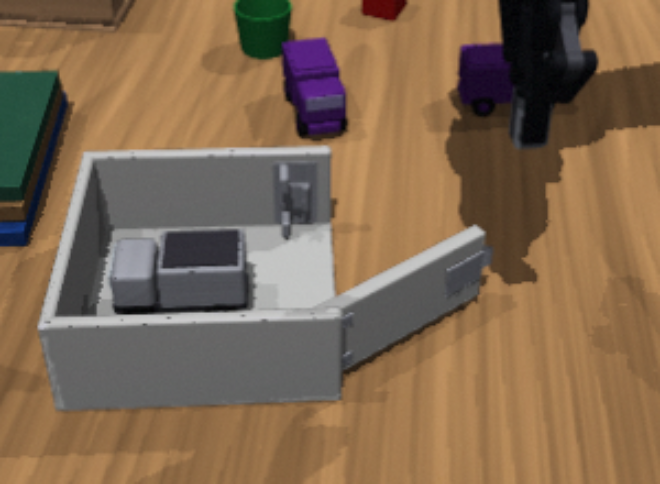

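The fingers are shut at crop (530,130), above the door's free end. I'll go sideways first, then down.

carry_out --motion '[{"dx": -0.1,"dy": -0.3,"dz": 0.0,"roll": 0.4},{"dx": -0.1,"dy": -0.3,"dz": 0.0,"roll": 0.4},{"dx": -0.05,"dy": -0.2,"dz": 0.0,"roll": 0.2},{"dx": 0.0,"dy": 0.0,"dz": 0.0,"roll": 0.0}]'

```text
time_s: 8.9
tcp_pos: [0.3928, 0.1619, 0.1779]
tool_rot: [[0.985, 0.175, -0.01], [0.175, -0.981, 0.089], [0.006, -0.089, -0.996]]
ft_force: [-0.2, 0.3, 0.7]
opening: -0.0
```

```bash
cd .;python3 p.py .393 .195 .045 8.2 5
```

```text
t 8.9 p [0.3928 0.1619 0.1779] yaw 10.08 F [-0.25  0.31  0.66] op -0.0
dx 0.02 dy -0.13 dz 0.53 roll 0.08 |0.55
dx 0.02 dy -0.13 dz 0.53 roll 0.08 |0.55
dx 0.02 dy -0.13 dz 0.53 roll 0.08 |0.55
dx 0.02 dy -0.13 dz 0.53 roll 0.08 |0.55
dx 0.02 dy -0.13 dz 0.53 roll 0.08 |0.55
```

```bash
cd .;python3 -c "
from h import *
o=arm.get_obs();print(o['joints'].round(3) if hasattr(o['joints'],'round') else o['joints'],o['qvel'],o['tcp_pos'],o['tool_rot'])"
```

```text
[ 0.175  0.089 -0.438  1.038  0.089  3.141] [-0.00932175  0.00788833  0.00855958 -0.00418405  0.00041868 -0.00163782] [0.39275134 0.16189979 0.17790937] [[ 0.98454043  0.17485831 -0.01023327]
 [ 0.17507106 -0.98053855  0.08884978]
 [ 0.00550201 -0.08926775 -0.99599247]]
```

Joint 6 is at its limit (3.141), which tilted the tool by 5°. I'll roll back by about 90° so the tool's y faces the box.

carry_out --motion '[{"dx": 0.0,"dy": 0.0,"dz": 0.0,"roll": -1.0},{"dx": 0.0,"dy": 0.0,"dz": 0.0,"roll": -1.0},{"dx": 0.0,"dy": 0.0,"dz": 0.0,"roll": -1.0},{"dx": 0.0,"dy": 0.0,"dz": 0.0,"roll": -1.0},{"dx": 0.0,"dy": 0.0,"dz": 0.0,"roll": -1.0}]'

```text
time_s: 9.4
tcp_pos: [0.3947, 0.1613, 0.1779]
tool_rot: [[0.81, 0.586, -0.009], [0.585, -0.806, 0.09], [0.045, -0.078, -0.996]]
ft_force: [-0.4, -0.0, 0.1]
opening: -0.0004
```

carry_out --motion '[{"dx": 0.0,"dy": 0.0,"dz": 0.0,"roll": -1.0},{"dx": 0.0,"dy": 0.0,"dz": 0.0,"roll": -1.0},{"dx": 0.0,"dy": 0.0,"dz": 0.0,"roll": -1.0},{"dx": 0.0,"dy": 0.0,"dz": 0.0,"roll": -1.0},{"dx": 0.0,"dy": 0.0,"dz": 0.0,"roll": -1.0}]'

```text
time_s: 9.9
tcp_pos: [0.3966, 0.1611, 0.1779]
tool_rot: [[0.471, 0.882, -0.008], [0.879, -0.469, 0.09], [0.076, -0.05, -0.996]]
ft_force: [-0.0, -0.2, -0.6]
opening: -0.0004
```

carry_out --motion '[{"dx": 0.0,"dy": 0.0,"dz": 0.0,"roll": -1.0},{"dx": 0.0,"dy": 0.0,"dz": 0.0,"roll": -1.0},{"dx": 0.0,"dy": 0.0,"dz": 0.0,"roll": -1.0},{"dx": 0.0,"dy": 0.0,"dz": 0.0,"roll": -1.0},{"dx": 0.0,"dy": 0.0,"dz": 0.0,"roll": -1.0}]'

```text
time_s: 10.4
tcp_pos: [0.3984, 0.1608, 0.1779]
tool_rot: [[0.037, 0.999, -0.007], [0.995, -0.036, 0.091], [0.091, -0.011, -0.996]]
ft_force: [0.2, -0.3, 0.2]
opening: -0.0
```

```bash
cd .;python3 p.py .393 .195 .17 98.2 4; python3 -c "
from h import *
o=arm.get_obs();print(o['joints'],o['tool_rot'].round(3))"
```

```text
t 10.4 p [0.3984 0.1608 0.1779] yaw 87.86 F [ 0.18 -0.35  0.19] op -0.0
dx 0.17 dy -0.03 dz 0.04 roll -0.52 |0.18
dx 0.17 dy -0.03 dz 0.04 roll -0.52 |0.18
dx 0.17 dy -0.02 dz 0.04 roll -0.52 |0.18
dx 0.17 dy -0.01 dz 0.04 roll -0.52 |0.18
[ 0.16895594  0.09640727 -0.43010373  1.03618747  0.091022    1.77703241] [[ 0.037  0.999 -0.007]
 [ 0.995 -0.036  0.091]
 [ 0.091 -0.011 -0.996]]
```

carry_out --motion '[{"dx": 0.25,"dy": -0.04,"dz": 0.05,"roll": -0.5},{"dx": 0.25,"dy": -0.03,"dz": 0.05,"roll": -0.5},{"dx": 0.15,"dy": -0.02,"dz": 0.05,"roll": -0.5},{"dx": 0.0,"dy": 0.0,"dz": 0.0,"roll": -0.5}]'

```text
time_s: 10.8
tcp_pos: [0.3948, 0.1954, 0.1731]
tool_rot: [[-0.146, 0.989, -0.007], [0.985, 0.146, 0.091], [0.091, 0.007, -0.996]]
ft_force: [-0.7, -0.0, 0.0]
opening: -0.0001
```

```bash
cd .;python3 p.py .395 .200 .045 98.2 5; sed -i 's/-\[.011,-.0145\]/-[.0145,-.011]/' d.py; python3 d.py
```

```text
t 10.8 p [0.3948 0.1954 0.1731] yaw 98.43 F [-0.68 -0.03  0.04] op -0.0001
dx 0.02 dy 0.00 dz 0.51 roll 0.01 |0.51
dx 0.02 dy 0.00 dz 0.51 roll 0.01 |0.51
dx 0.02 dy 0.00 dz 0.51 roll 0.01 |0.51
dx 0.02 dy 0.00 dz 0.51 roll 0.01 |0.51
dx 0.02 dy 0.00 dz 0.51 roll 0.01 |0.51
0.98 [0.4155 0.1593] [0.3954 0.1816]
0.8 [0.4319 0.1427] [0.4082 0.161 ]
0.6 [0.4533 0.1279] [0.4264 0.1412]
0.4 [0.4772 0.1177] [0.4482 0.1254]
0.3 [0.4898 0.1145] [0.4602 0.1192]
0.2 [0.5027 0.1125] [0.4727 0.1142]
0.1 [0.5157 0.1118] [0.4857 0.1105]
0 [0.5286 0.1124] [0.499  0.1081]
```

carry_out --motion '[{"dx": 0.0,"dy": 0.0,"dz": 0.5,"roll": 0.0},{"dx": 0.0,"dy": 0.0,"dz": 0.6,"roll": 0.0},{"dx": 0.0,"dy": 0.0,"dz": 0.6,"roll": 0.0},{"dx": 0.0,"dy": 0.0,"dz": 0.6,"roll": 0.0},{"dx": 0.0,"dy": 0.0,"dz": 0.4,"roll": 0.0}]'

```text
time_s: 11.3
tcp_pos: [0.399, 0.2117, 0.0379]
tool_rot: [[-0.157, 0.988, 0.004], [0.983, 0.155, 0.094], [0.092, 0.019, -0.996]]
ft_force: [-1.0, -1.0, -0.1]
opening: -0.0
```

```bash
cd .;python3 p.py .413 .162 .042 98.2 5;python3 - <<'E'
from h import *
c=snap("k");cv2.imwrite("pics/k_c.png",cv2.resize(c["side"]["color"][160:380,150:450,::-1],None,fx=2.2,fy=2.2))
E
```

```text
t 11.3 p [0.399  0.2117 0.0379] yaw 99.04 F [-0.98 -0.96 -0.11] op -0.0
dx -0.21 dy 0.02 dz -0.02 roll 0.03 |0.21
dx -0.21 dy 0.02 dz -0.02 roll 0.03 |0.21
dx -0.20 dy 0.03 dz -0.02 roll 0.03 |0.21
dx -0.20 dy 0.03 dz -0.02 roll 0.03 |0.21
dx -0.20 dy 0.03 dz -0.02 roll 0.03 |0.21
```

View pics/k_c.png

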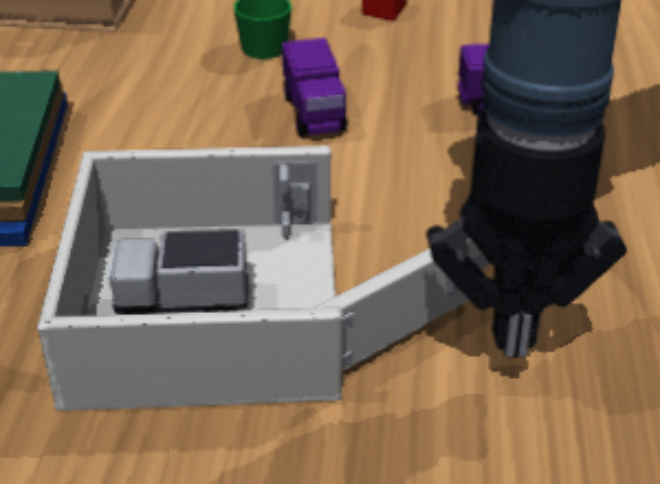

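The shut fingers are at crop (515,330), outside the door, with knuckles bulging higher up at (440,245) and (610,245). I'll raise the TCP to about 53 mm so only the finger tips meet the door, then approach.

carry_out --motion '[{"dx": 0.0,"dy": 0.0,"dz": -0.25,"roll": 0.0},{"dx": -0.1,"dy": 0.0,"dz": -0.1,"roll": 0.05},{"dx": -0.2,"dy": 0.02,"dz": 0.0,"roll": 0.05},{"dx": -0.2,"dy": 0.03,"dz": 0.0,"roll": 0.05}]'

```text
time_s: 11.8
tcp_pos: [0.405, 0.1853, 0.055]
tool_rot: [[-0.147, 0.989, 0.002], [0.985, 0.147, 0.093], [0.091, 0.016, -0.996]]
ft_force: [-0.3, -0.2, -1.1]
opening: 0.0
```

```bash
cd .;python3 p.py .413 .162 .053 98.2 5
```

```text
t 11.8 p [0.405  0.1853 0.055 ] yaw 98.52 F [-0.26 -0.24 -1.14] op 0.0
dx -0.10 dy 0.02 dz 0.01 roll 0.01 |0.10
dx -0.10 dy 0.02 dz 0.01 roll 0.01 |0.10
dx -0.10 dy 0.02 dz 0.01 roll 0.01 |0.10
dx -0.10 dy 0.02 dz 0.01 roll 0.01 |0.10
dx -0.10 dy 0.02 dz 0.01 roll 0.01 |0.10
```

carry_out --motion '[{"dx": -0.12,"dy": 0.02,"dz": 0.0,"roll": 0.0},{"dx": -0.12,"dy": 0.03,"dz": -0.01,"roll": 0.0},{"dx": -0.12,"dy": 0.04,"dz": -0.01,"roll": 0.0},{"dx": -0.12,"dy": 0.05,"dz": -0.01,"roll": 0.0}]'

```text
time_s: 12.2
tcp_pos: [0.4171, 0.159, 0.0547]
tool_rot: [[-0.145, 0.989, 0.004], [0.985, 0.144, 0.093], [0.091, 0.017, -0.996]]
ft_force: [-0.3, 0.7, -1.3]
opening: -0.0
```

```bash
cd .;python3 p.py .432 .1427 .053 98.2 5
```

```text
t 12.2 p [0.4171 0.159  0.0547] yaw 98.36 F [-0.27  0.7  -1.31] op -0.0
dx -0.07 dy 0.05 dz 0.01 roll 0.01 |0.09
dx -0.07 dy 0.05 dz 0.01 roll 0.01 |0.09
dx -0.07 dy 0.05 dz 0.01 roll 0.01 |0.09
dx -0.07 dy 0.05 dz 0.01 roll 0.01 |0.09
dx -0.07 dy 0.05 dz 0.01 roll 0.01 |0.09
```

carry_out --motion '[{"dx": -0.1,"dy": 0.08,"dz": 0.0,"roll": 0.0},{"dx": -0.1,"dy": 0.08,"dz": 0.0,"roll": 0.0},{"dx": -0.09,"dy": 0.09,"dz": 0.0,"roll": 0.0},{"dx": -0.08,"dy": 0.1,"dz": 0.0,"roll": 0.0}]'

```text
time_s: 12.6
tcp_pos: [0.4378, 0.1416, 0.0527]
tool_rot: [[-0.144, 0.99, 0.002], [0.985, 0.143, 0.093], [0.092, 0.015, -0.996]]
ft_force: [-0.8, -0.5, -0.2]
opening: 0.0003
```

```bash
cd .;python3 p.py .4533 .1279 .053 98.2 5;python3 - <<'E'
from h import *
c=snap("l");cv2.imwrite("pics/l_c.png",cv2.resize(c["side"]["color"][160:380,150:450,::-1],None,fx=2.2,fy=2.2))
E
```

```text
t 12.6 p [0.4378 0.1416 0.0527] yaw 98.33 F [-0.75 -0.5  -0.21] op 0.0003
dx -0.06 dy 0.05 dz -0.00 roll 0.01 |0.08
dx -0.06 dy 0.05 dz -0.00 roll 0.01 |0.08
dx -0.06 dy 0.05 dz -0.00 roll 0.01 |0.08
dx -0.06 dy 0.05 dz -0.00 roll 0.01 |0.08
dx -0.06 dy 0.05 dz -0.00 roll 0.01 |0.08
```

View pics/l_c.png

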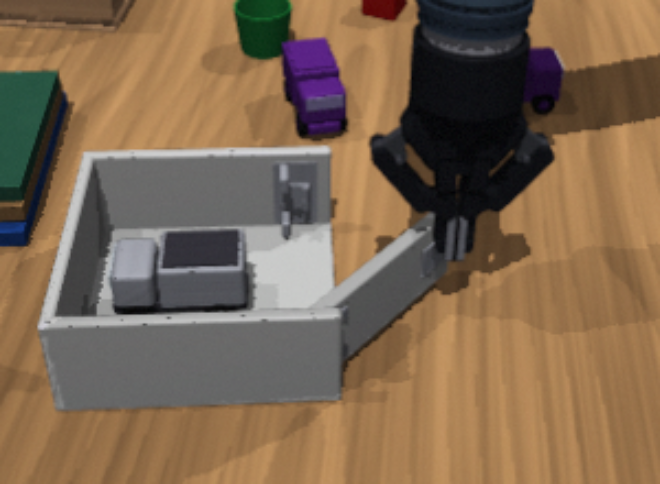

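The finger is pushing the door near its free end at crop (445,245) and the door is swinging inward, with the knuckles clear above it. I'll go on.

carry_out --motion '[{"dx": -0.06,"dy": 0.1,"dz": 0.0,"roll": 0.0},{"dx": -0.06,"dy": 0.1,"dz": 0.0,"roll": 0.0},{"dx": -0.05,"dy": 0.1,"dz": 0.0,"roll": 0.0},{"dx": -0.05,"dy": 0.1,"dz": 0.0,"roll": 0.0},{"dx": -0.05,"dy": 0.1,"dz": 0.0,"roll": 0.0}]'

```text
time_s: 13.2
tcp_pos: [0.4664, 0.1315, 0.0517]
tool_rot: [[-0.145, 0.989, 0.002], [0.985, 0.144, 0.093], [0.092, 0.015, -0.996]]
ft_force: [-0.1, 0.0, 0.8]
opening: -0.0001
```

```bash
cd .;python3 p.py .4898 .1165 .053 98.2 5
```

```text
t 13.2 p [0.4664 0.1315 0.0517] yaw 98.36 F [-0.13  0.02  0.79] op -0.0001
dx -0.07 dy 0.08 dz -0.01 roll 0.01 |0.11
dx -0.07 dy 0.08 dz -0.01 roll 0.01 |0.11
dx -0.07 dy 0.08 dz -0.01 roll 0.01 |0.11
dx -0.07 dy 0.08 dz -0.01 roll 0.01 |0.11
dx -0.07 dy 0.08 dz -0.01 roll 0.01 |0.11
```

carry_out --motion '[{"dx": -0.07,"dy": 0.09,"dz": -0.01,"roll": 0.0},{"dx": -0.07,"dy": 0.09,"dz": -0.01,"roll": 0.0},{"dx": -0.06,"dy": 0.09,"dz": -0.01,"roll": 0.0},{"dx": -0.05,"dy": 0.07,"dz": -0.01,"roll": 0.0}]'

```text
time_s: 13.6
tcp_pos: [0.4874, 0.1209, 0.0529]
tool_rot: [[-0.145, 0.989, 0.002], [0.985, 0.144, 0.093], [0.092, 0.016, -0.996]]
ft_force: [-0.2, -0.7, -0.9]
opening: 0.0
```

```bash
cd .;python3 p.py .5027 .1135 .053 98.2 5;python3 - <<'E'
from h import *
c=snap("m");cv2.imwrite("pics/m_c.png",cv2.resize(c["side"]["color"][160:380,150:450,::-1],None,fx=2.2,fy=2.2))
E
```

```text
t 13.6 p [0.4874 0.1209 0.0529] yaw 98.38 F [-0.19 -0.65 -0.94] op 0.0
dx -0.04 dy 0.06 dz -0.00 roll 0.01 |0.07
dx -0.04 dy 0.06 dz -0.00 roll 0.01 |0.07
dx -0.04 dy 0.06 dz -0.00 roll 0.01 |0.07
dx -0.04 dy 0.06 dz -0.00 roll 0.01 |0.07
dx -0.04 dy 0.06 dz -0.00 roll 0.01 |0.07
```

View pics/m_c.png

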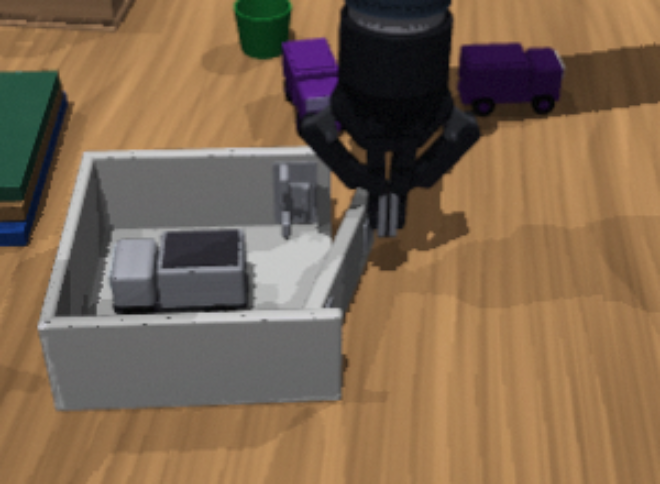

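The door is nearly closed (edge at crop (360,205)) and the truck hasn't moved. From here I'll go slowly.

carry_out --motion '[{"dx": -0.03,"dy": 0.07,"dz": 0.0,"roll": 0.0},{"dx": -0.03,"dy": 0.07,"dz": 0.0,"roll": 0.0},{"dx": -0.02,"dy": 0.06,"dz": 0.0,"roll": 0.0}]'

```text
time_s: 14.0
tcp_pos: [0.4981, 0.1182, 0.0527]
tool_rot: [[-0.145, 0.989, 0.002], [0.985, 0.144, 0.093], [0.092, 0.016, -0.996]]
ft_force: [-0.6, 0.3, 0.2]
opening: 0.0
```

carry_out --motion '[{"dx": -0.02,"dy": 0.05,"dz": 0.0,"roll": 0.0},{"dx": -0.02,"dy": 0.04,"dz": 0.0,"roll": 0.0}]'

```text
time_s: 14.2
tcp_pos: [0.5034, 0.1169, 0.0526]
tool_rot: [[-0.145, 0.989, 0.002], [0.985, 0.144, 0.093], [0.092, 0.016, -0.996]]
ft_force: [-0.2, -0.1, 0.4]
opening: -0.0003
```

carry_out --motion '[{"dx": -0.01,"dy": 0.04,"dz": 0.0,"roll": 0.0},{"dx": -0.01,"dy": 0.04,"dz": 0.0,"roll": 0.0}]'

```text
time_s: 14.4
tcp_pos: [0.5078, 0.1164, 0.0526]
tool_rot: [[-0.145, 0.989, 0.002], [0.985, 0.144, 0.093], [0.092, 0.016, -0.996]]
ft_force: [-0.7, 1.0, 0.0]
opening: 0.0003
```

carry_out --motion '[{"dx": -0.01,"dy": 0.04,"dz": 0.0,"roll": 0.0},{"dx": -0.01,"dy": 0.04,"dz": 0.0,"roll": 0.0}]'

```text
time_s: 14.6
tcp_pos: [0.5122, 0.116, 0.0525]
tool_rot: [[-0.145, 0.989, 0.002], [0.985, 0.144, 0.093], [0.092, 0.015, -0.996]]
ft_force: [-1.0, 0.2, 0.1]
opening: 0.0001
```

carry_out --motion '[{"dx": -0.01,"dy": 0.04,"dz": 0.0,"roll": 0.0}]'

```text
time_s: 14.7
tcp_pos: [0.5144, 0.1157, 0.0525]
tool_rot: [[-0.145, 0.989, 0.002], [0.985, 0.144, 0.093], [0.092, 0.015, -0.996]]
ft_force: [0.3, -0.3, 0.5]
opening: 0.0001
```

carry_out --motion '[{"dx": -0.01,"dy": 0.04,"dz": 0.0,"roll": 0.0}]'

```text
time_s: 14.8
tcp_pos: [0.5166, 0.1156, 0.0525]
tool_rot: [[-0.145, 0.989, 0.002], [0.985, 0.144, 0.093], [0.092, 0.015, -0.996]]
ft_force: [-0.4, 0.2, -0.1]
opening: -0.0
```

carry_out --motion '[{"dx": -0.01,"dy": 0.04,"dz": 0.0,"roll": 0.0}]'

```text
time_s: 14.9
tcp_pos: [0.5187, 0.1153, 0.0524]
tool_rot: [[-0.145, 0.989, 0.002], [0.985, 0.144, 0.093], [0.092, 0.015, -0.996]]
ft_force: [0.2, -0.0, 0.2]
opening: -0.0002
```

carry_out --motion '[{"dx": 0.0,"dy": 0.04,"dz": 0.0,"roll": 0.0}]'

```text
time_s: 15.0
tcp_pos: [0.5209, 0.1155, 0.0524]
tool_rot: [[-0.145, 0.989, 0.002], [0.985, 0.144, 0.093], [0.092, 0.015, -0.996]]
ft_force: [0.0, -0.5, 0.1]
opening: 0.0001
```

carry_out --motion '[{"dx": 0.0,"dy": 0.04,"dz": 0.0,"roll": 0.0}]'

```text
time_s: 15.1
tcp_pos: [0.5231, 0.1157, 0.0524]
tool_rot: [[-0.145, 0.989, 0.002], [0.985, 0.144, 0.093], [0.092, 0.015, -0.996]]
ft_force: [-0.4, -0.2, 1.2]
opening: 0.0003
```

carry_out --motion '[{"dx": 0.0,"dy": 0.04,"dz": 0.0,"roll": 0.0}]'

```text
time_s: 15.2
tcp_pos: [0.524, 0.1158, 0.0522]
tool_rot: [[-0.145, 0.989, -0.001], [0.985, 0.144, 0.092], [0.091, 0.013, -0.996]]
ft_force: [-5.6, -0.8, 3.6]
opening: -0.0003
```

```bash
cd .;python3 - <<'E'
from h import *
c=snap("n");cv2.imwrite("pics/n_c.png",cv2.resize(c["side"]["color"][200:360,200:400,::-1],None,fx=3.5,fy=3.5))
o=arm.get_obs();print(o["time_s"],o["tcp_pos"],o["ft_force"])
E
```

```text
15.3 [0.52400383 0.11588438 0.05214451] [-3.01517791 -1.07727676  3.03947199]
```

View pics/n_c.png

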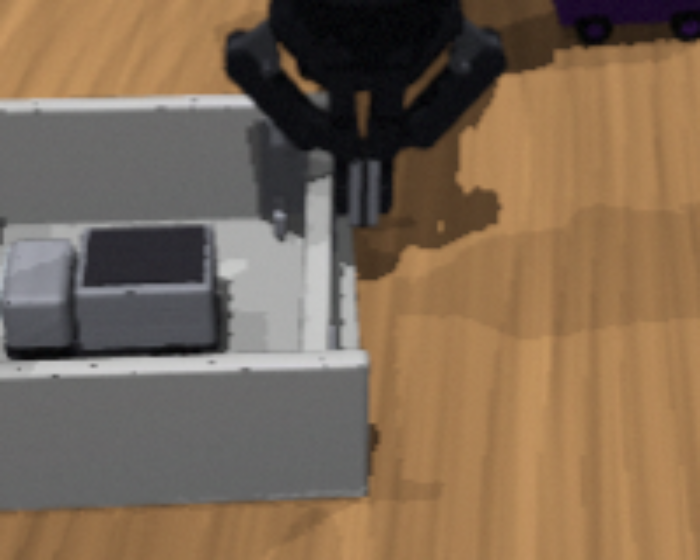

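The door is almost in line with the front, and the first resistance (about 5.6 N) has appeared as the tongue meets the strike. I'll keep pushing in small steps.

carry_out --motion '[{"dx": 0.0,"dy": 0.04,"dz": 0.0,"roll": 0.0}]'

```text
time_s: 15.4
tcp_pos: [0.5243, 0.116, 0.0519]
tool_rot: [[-0.144, 0.99, -0.003], [0.985, 0.144, 0.092], [0.091, 0.01, -0.996]]
ft_force: [-6.5, -1.8, 3.4]
opening: 0.0001
```

carry_out --motion '[{"dx": 0.0,"dy": 0.05,"dz": 0.0,"roll": 0.0}]'

```text
time_s: 15.5
tcp_pos: [0.5248, 0.1162, 0.0515]
tool_rot: [[-0.144, 0.99, -0.007], [0.985, 0.144, 0.091], [0.092, 0.006, -0.996]]
ft_force: [-6.3, -1.7, 5.1]
opening: -0.0002
```

carry_out --motion '[{"dx": 0.0,"dy": 0.07,"dz": -0.01,"roll": 0.0}]'

```text
time_s: 15.6
tcp_pos: [0.5255, 0.1163, 0.0515]
tool_rot: [[-0.144, 0.99, -0.012], [0.985, 0.144, 0.09], [0.091, 0.001, -0.996]]
ft_force: [-7.9, -2.1, 5.1]
opening: -0.0003
```

carry_out --motion '[{"dx": 0.0,"dy": 0.08,"dz": -0.01,"roll": 0.0}]'

```text
time_s: 15.7
tcp_pos: [0.5262, 0.1164, 0.0514]
tool_rot: [[-0.143, 0.99, -0.018], [0.986, 0.144, 0.089], [0.091, -0.005, -0.996]]
ft_force: [-9.1, -2.7, 6.0]
opening: -0.0002
```

carry_out --motion '[{"dx": 0.0,"dy": 0.08,"dz": -0.03,"roll": 0.0}]'

```text
time_s: 15.8
tcp_pos: [0.5262, 0.1164, 0.0517]
tool_rot: [[-0.142, 0.99, -0.025], [0.986, 0.144, 0.088], [0.091, -0.012, -0.996]]
ft_force: [-8.4, -1.6, -1.3]
opening: -0.0003
```

carry_out --motion '[{"dx": 0.0,"dy": 0.08,"dz": -0.03,"roll": 0.0}]'

```text
time_s: 15.9
tcp_pos: [0.5261, 0.1163, 0.0517]
tool_rot: [[-0.141, 0.989, -0.033], [0.986, 0.144, 0.087], [0.091, -0.02, -0.996]]
ft_force: [-7.8, -2.6, 0.7]
opening: 0.0
```

carry_out --motion '[{"dx": 0.0,"dy": 0.11,"dz": -0.01,"roll": 0.0}]'

```text
time_s: 16.0
tcp_pos: [0.5275, 0.1167, 0.0512]
tool_rot: [[-0.141, 0.989, -0.041], [0.986, 0.144, 0.086], [0.091, -0.028, -0.995]]
ft_force: [-6.6, -1.1, 2.9]
opening: -0.0002
```

carry_out --motion '[{"dx": 0.0,"dy": 0.12,"dz": -0.01,"roll": 0.0}]'

```text
time_s: 16.1
tcp_pos: [0.5322, 0.1173, 0.051]
tool_rot: [[-0.14, 0.989, -0.043], [0.986, 0.144, 0.085], [0.091, -0.031, -0.995]]
ft_force: [-0.5, -0.8, -0.7]
opening: 0.0003
```

The force dropped from about 9 N to 0.5 N and the finger jumped forward 4.7 mm, about 8 mm in all, so it probably snapped in. One more small step should show whether the stop is there, then I'll back off and look.

carry_out --motion '[{"dx": 0.0,"dy": 0.05,"dz": 0.0,"roll": 0.0}]'

```text
time_s: 16.2
tcp_pos: [0.5323, 0.1174, 0.0504]
tool_rot: [[-0.14, 0.989, -0.048], [0.986, 0.144, 0.084], [0.09, -0.035, -0.995]]
ft_force: [-9.5, -2.8, 7.5]
opening: -0.0001
```

It didn't move and the force rose to 12 N total, so the door is at the stop. Backing off.

carry_out --motion '[{"dx": 0.0,"dy": -0.1,"dz": 0.0,"roll": 0.0},{"dx": 0.0,"dy": -0.3,"dz": 0.0,"roll": 0.0},{"dx": 0.0,"dy": -0.5,"dz": 0.0,"roll": 0.0},{"dx": 0.0,"dy": -0.5,"dz": -0.3,"roll": 0.0},{"dx": 0.0,"dy": -0.3,"dz": -0.6,"roll": 0.0}]'

```text
time_s: 16.7
tcp_pos: [0.4527, 0.1019, 0.0964]
tool_rot: [[-0.142, 0.989, -0.041], [0.986, 0.145, 0.086], [0.092, -0.028, -0.995]]
ft_force: [0.0, -0.0, 0.8]
opening: -0.0001
```

carry_out --motion '[{"dx": 0.0,"dy": -0.5,"dz": -0.7,"roll": 0.0},{"dx": 0.0,"dy": -0.5,"dz": -0.7,"roll": 0.0},{"dx": 0.0,"dy": 0.0,"dz": -0.7,"roll": 0.0},{"dx": 0.0,"dy": 0.0,"dz": -0.3,"roll": 0.0},{"dx": 0.0,"dy": 0.0,"dz": 0.0,"roll": 0.0}]'

```text
time_s: 17.2
tcp_pos: [0.4108, 0.0839, 0.227]
tool_rot: [[-0.143, 0.989, -0.022], [0.986, 0.145, 0.088], [0.09, -0.009, -0.996]]
ft_force: [0.2, -0.5, -0.0]
opening: 0.0001
```

```bash
cd .;python3 - <<'E'
from h import *
from d import C,R
c=snap("o");cv2.imwrite("pics/o_c.png",cv2.resize(c["side"]["color"][180:360,150:380,::-1],None,fx=3.3,fy=3.3,interpolation=cv2.INTER_CUBIC))
cv2.imwrite("pics/o_t.png",cv2.resize(c["top"]["color"][100:260,160:360,::-1],None,fx=3.5,fy=3.5,interpolation=cv2.INTER_CUBIC))
o=arm.get_obs();print(o["time_s"],o["tcp_pos"],o["ft_force"],np.abs(o["qvel"]).max())
for n in("side","top"):
    W=world(c[n]).reshape(-1,3);b=(W[:,:2]-C)@R
    k=(b[:,0]>-.1)&(b[:,0]<-.055)&(b[:,1]<.06)&(b[:,1]>-.055)&(abs(W[:,2]-.072)<.003)
    if k.sum()>10: print(n,"door top",k.sum(),np.polyfit(b[k,1],b[k,0],1),np.percentile(b[k,0],[3,97]))
    k=(abs(b[:,1])<.07)&(b[:,0]>-.055)&(b[:,0]<.082)&(W[:,2]>.04)&(W[:,2]<.072)
    print("truck",k.sum(),np.percentile(b[k],[2,98],axis=0).round(4).tolist())
E
```

```text
17.3 [0.4096771  0.08404262 0.22475577] [-0.5334122   0.02041729 -0.72618407] 0.0376097914236555
side door top 385 [-0.03601403 -0.06886743] [-0.07539769 -0.06312474]
truck 1694 [[-0.0292, -0.0124], [0.0604, 0.028]]
top door top 203 [-0.03974685 -0.06914386] [-0.07535221 -0.06245958]
truck 670 [[-0.029, -0.0182], [0.0616, 0.0241]]
```

View pics/o_c.png

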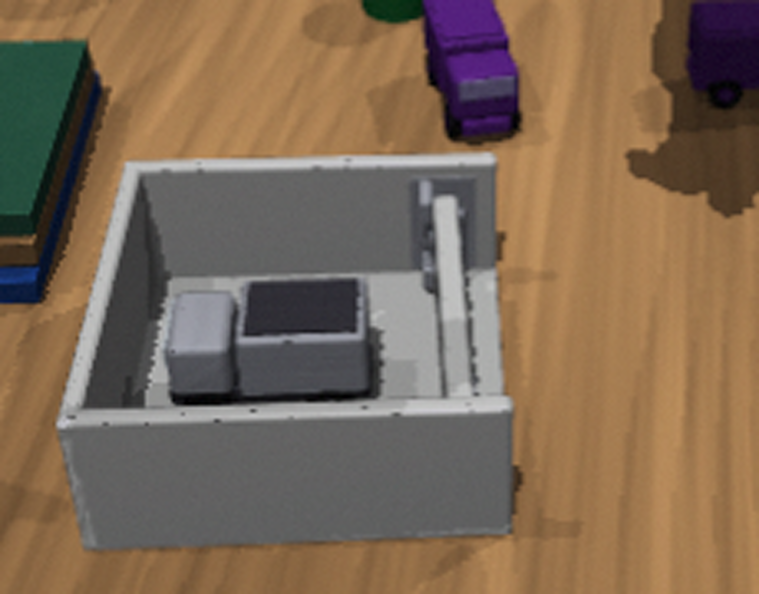

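View pics/o_t.png

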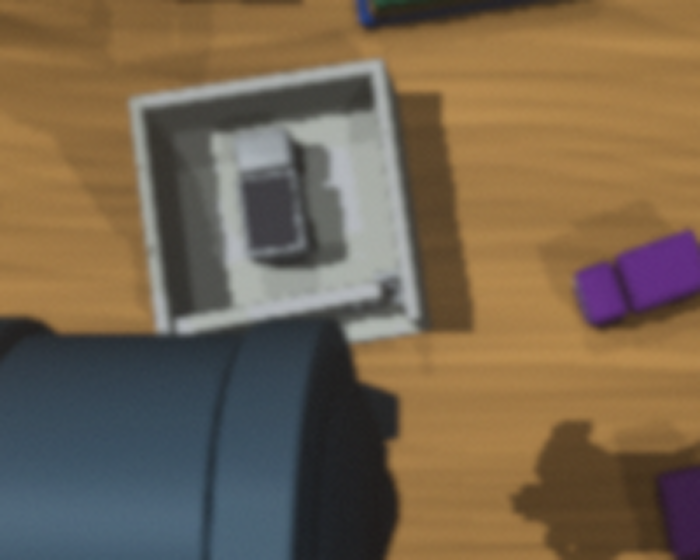

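The door is shut at about -0.04 rad with its free end in the keeper at (450,200). The truck stands clear inside, and the arm is well away. One last check that nothing is moving and the toys are where they were, then I'll hand in.

carry_out --motion '[{"dx": 0.0,"dy": 0.0,"dz": 0.0,"roll": 0.0},{"dx": 0.0,"dy": 0.0,"dz": 0.0,"roll": 0.0},{"dx": 0.0,"dy": 0.0,"dz": 0.0,"roll": 0.0},{"dx": 0.0,"dy": 0.0,"dz": 0.0,"roll": 0.0}]'

```text
time_s: 17.7
tcp_pos: [0.4079, 0.0844, 0.2205]
tool_rot: [[-0.143, 0.989, -0.033], [0.985, 0.146, 0.088], [0.092, -0.019, -0.996]]
ft_force: [-0.4, -0.1, 1.1]
opening: 0.0001
```

```bash
cd .;python3 - <<'E'
from h import *
from d import C,R
c=snap("q")
for n in("side","top"):
    W=world(c[n]).reshape(-1,3);b=(W[:,:2]-C)@R
    k=(b[:,0]>-.1)&(b[:,0]<-.055)&(b[:,1]<.06)&(b[:,1]>-.055)&(abs(W[:,2]-.072)<.003)
    print(n,"door top",k.sum(),np.polyfit(b[k,1],b[k,0],1))
a=load("a","top")["color"].astype(int);d=c["top"]["color"].astype(int)
def cen(im,f):
    v,u=np.nonzero(f(im[...,0],im[...,1],im[...,2]));return u.mean().round(2),v.mean().round(2),len(u)
for n,f in(("red",lambda r,g,b:(r>120)&(g<45)&(b<45)),("green",lambda r,g,b:(g>60)&(r<40)&(b<55)),("blue",lambda r,g,b:(b>90)&(r<60)&(g<80)),("yellow",lambda r,g,b:(r>140)&(g>100)&(b<40))):
    w=[]
    for im in(a,d):
        s=im[100:300,90:500]; w.append(cen(s,f))
    print(n,w)
s=[load(t,"side")["color"] for t in("a","q")]
print("hoop diff",np.abs(s[0][120:145,235:268].astype(int)-s[1][120:145,235:268]).max())
print(arm.get_obs()["time_s"]); arm.hand_in()
E
```

```text
side door top 380 [-0.03523765 -0.06889517]
top door top 192 [-0.04173864 -0.06871225]
red [(np.float64(334.85), np.float64(99.18), 176), (np.float64(334.5), np.float64(99.89), 210)]
green [(np.float64(296.79), np.float64(56.43), 175), (np.float64(273.11), np.float64(41.78), 9)]
blue [(np.float64(54.56), np.float64(107.12), 130), (np.float64(106.25), np.float64(156.15), 603)]
yellow [(np.float64(39.56), np.float64(179.78), 235), (np.float64(nan), np.float64(nan), 0)]
hoop diff 9
17.8
the job is handed in; nothing more can be done<stdin>:10: RuntimeWarning: Mean of empty slice.
  ret = ret.dtype.type(ret / rcount)
```

The truck is back in the box and the door looks latched. I handed the job in at 17.8 s; hand-in gives no verdict, so this rests on my own readings.

- **Truck:** I set it down until the floor took its weight, then released it. The last check put it upright on the floor, from about -0.03 to 0.06 m in the box's x, clear of the doorway.
- **Door:** I pushed it shut slowly with the closed fingers. The highest push I read was about 12 N, at the stop. Force rose to about 9–11 N and dropped to under 1 N after roughly 8 mm of travel, and then the door met a hard stop. I took that as the tongue snapping in, because I couldn't read the tongue directly. After I let go, the door stayed at about -0.04 rad in two sets of pictures 0.5 s apart.
- **Other toys:** The red cube and the hoop measured unmoved. The automatic check failed for the green cup, the blue doll and the yellow arch. The doll and arch were probably hidden by the arm, and the cup was probably missed by the colour threshold. The cup looked in place in the earlier side pictures. I did not re-measure the doll, arch or rod, but the arm came down only at the truck, in the box and beside the door, and I saw no contact with any toy.
- **Joint 6:** It reached its limit once on the way to the door, which tilted the tool by about 5°. I rolled the tool back by about 90° and carried on.

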